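# Turn the used-up tablet box round in its cover

## Task

Two boxes of cleaning tablets, one half blue and the other half yellow, are each pushed half-way into a small wooden cover. The one whose open half is used up (the empty blue half) needs turning round: slide it out of its cover, turn it end for end, and slide it fully home into the same cover, so that its empty half is under the cover and the yellow half, full of white tablets, is outside, standing flat on the counter, and let go of it. Leave the other box, whose full half is already outside, where it is.

Things in the scene. Friction and masses are not known exactly. Their poses are not given: they have to be found in the camera images.
- tablet_box (a point): box to turn: open-topped, 160 x 56 x 40 mm, 0.2-0.4 kg. White 24 mm square grip post at its middle, top 100 mm above the underside; grip it from above, by either pair of faces, higher than 60 mm (clear of the cover). Point: post axis, 50 mm above the underside. x: along the box to its full end (yellow half, white tablets), which starts inside the cover; empty half blue; z up.
- full_end (a point): middle of that box's full (yellow) end face, 80 mm along the box's x axis from its middle, 20 mm above its underside; axes as the box's.
- cover_mouth (a point): that box's cover: wooden sleeve fixed to the counter, bottomless (the box slides on the counter), one end open. Point: on the counter, middle of the open mouth; x level into the cover, z up. Inside 68 mm wide, 48 high, 63 deep to the back wall; outside 84 wide, 54 high, 71 long. With the box fully home against the back wall its middle is 17 mm outside the mouth; at the start, 18 to 23 mm.
- other_box (a point): the other box, of the same make and size, which is already the right way round in its own identical cover (yellow end and tablets outside) and must be left alone; the point is on its post's axis, 50 mm above the underside; x axis towards its full end.
There are look-alikes about, which are no part of the job. What is shaped like the part that bears tablet_box but green is not meant.

How it is judged:
By the outcome, as a careful person would: the job done as asked, in the order asked, and still so for the second after the job is handed in, with the robot touching nothing.
It also fails if it takes over 45 s, if anything falls off the work surface, if the arm or the gripper's body presses on something with over 40 N, if the wrist force passes 120 N, or if a joint passes its speed limit or range.

## Robot

A 7-joint arm with a two-finger parallel gripper is mounted at the origin on the work surface. World frame = base frame: x ahead of the robot, y to its left, z up, the work surface at z = 0. Lengths are in mm, angles in rad, forces in N, time in s.
With the tool pointing down it reaches from about 400 to 875 mm from the base axis. Payload 19.3 kg.
Tool frame: the origin (TCP) lies on the centre line of the jaws, within the pads' length; the fingertips stand 11 mm ahead of it and the grasp point (between the pads) lies 8 mm behind it (robot.nose_length is the distance from the TCP to the fingertips, in mm); z points along the fingers, y is the direction in which the jaws open and shut (so a half turn about z gives the same grasp; the last joint's range is limited). The gripper opens to 85 mm and grips with 20 to 120 N. Pads are 22 mm wide; open, the fingers measure 114 mm over their backs; the gripper's body (76 mm by 85 mm) begins 54 mm behind the grasp point. The pads swing forward as they close: fully open they stand 13 mm farther back than shut.
Start: joints at [-1.203, 0.521, -0.036, 1.599, 0.021, 1.021, -0.113], TCP at [264.984, 566.037, 242.291] pointing down, gripper open.
Joint ranges: [-2.91, 2.91], [-0.3, 2.13], [-1.5, 1.42], [0.17, 2.43], [-1.26, 4.41], [0.16, 1.93], [-2.52, 2.52]. Speed limits (rad/s): [1.89, 1.89, 2.39, 2.39, 3.01, 3.01, 3.01].

## Interface

Orientations are given as a rotation vector (axis times angle).
In Python, from plant import robot gives the robot as it stands.
- The arm moves only by the tool play_rows, never from a script. Its arguments are lists of equal length, an entry for each row: "slide": the shift along the world's x, y, z in cm, a list of three; "spin": the turn about the world's z in rad; "fingers": the opening, from 0 (shut) to 1 (fully open). A call has 1 to 20 rows; each row shifts and turns the commanded pose from where the row before left it; what a row does not reach is not made up. A row lasts 1/8 s, in which the tool goes at most 62.5 mm and 10.7 degrees, less where a joint would pass 70% of its speed; a pose out of reach is approached as far as the arm can. A call with a gripper value outside its range is refused whole. The fingers move at their own pace and stop on an object; "squeeze" is the grip in N (left out, the last holds). Time passes only in rows, so rows that do not move let the fingers close. It gives the time, the measured TCP pose, the force and the opening at its end, in the units of the state.
- robot.sense(): the state, without advancing time (a new reading comes with each control period).
- robot.grab_frame(name): name is "scene" or "top" or "wrist"; returns (picture, depth): 384x512x3 uint8, blue, green, red; 384x512 float32, mm along the optical axis (not along the pixel's ray), 0 where there is no reading.
- robot.get_calibration(name): a dict with "fx", "fy", "cx", "cy" (pixels), "camera_from_world" (4x4, takes a point from world to camera coordinates); the wrist camera has in their place "mount" (4x4, takes a point from camera to tool coordinates, whose origin is the TCP and whose axes are the flange's). Camera axes: x right, y down, z forward; pixel columns grow to the right and rows downward; lengths in mm; the calibration is good to about 2 mm. A picture is of the moment at which its call begins: read the wrist's pose just before it. get_calibration takes no time and is no camera call.
- robot.finish_job(): hands the job in, once; it reports no verdict.
The state is a dict: "t": time; "joint_positions": joint angles; "joint_vel": joint speeds; "joint_torque": joint torques, N m; "ee_pos": TCP position; "ee_rot": TCP orientation; "force": force on the tool from outside, world axes, zero at the start; "wrist_torque": the same for the moment, N m; "width": opening from 0.0 (shut) to 1.0 (fully open).
Only numpy, scipy, OpenCV 4.12 (cv2) and the standard library are available. Lean on these libraries where they do the work, as an engineer would, in place of code of your own. Each camera call takes 0.05 s, during which the arm holds its last target.

## Working session

There is one attempt and no reset: what is moved stays moved. The work goes in short steps, Python scripts to look and compute and a tool call to move; the robot and the scene stay as the last step left them, time stands still between calls to the robot, and variables do not carry over. Pictures are saved under pics/ and viewed, and the job is handed in when it is done.

Besides the shell and the picture viewer there is one more tool, called after "Emit:" as a command line: name --pt "numbers of a row" for each row, then --argument value for the rest. play_rows: Moves the arm, as the interface text tells. Its arguments: {"type":"object","properties":{"slide":{"type":"array","items":{"type":"array","items":{"type":"number"}}},"spin":{"type":"array","items":{"type":"number"}},"fingers":{"type":"array","items":{"type":"number"}},"squeeze":{"type":"number"}},"required":["slide","spin","fingers"]}

```bash
mkdir -p pics
cat > h.py <<'E'
import numpy as np, cv2
from plant import robot
def world(cal,u,v,d):
    T=np.linalg.inv(np.array(cal["camera_from_world"]))
    u=np.asarray(u,float);v=np.asarray(v,float);d=np.asarray(d,float)
    p=np.stack([(u-cal["cx"])/cal["fx"]*d,(v-cal["cy"])/cal["fy"]*d,d],-1)
    return p@T[:3,:3].T+T[:3,3]
def plane(cal,u,v,z):
    T=np.linalg.inv(np.array(cal["camera_from_world"]))
    u=np.asarray(u,float);v=np.asarray(v,float)
    r=np.stack([(u-cal["cx"])/cal["fx"],(v-cal["cy"])/cal["fy"],np.ones_like(u)],-1)@T[:3,:3].T
    o=T[:3,3]; return o+r*((z-o[2])/r[...,2])[...,None]
E
python3 - <<'E'
from h import *
for n in("top","scene"):
    im,d=robot.grab_frame(n); cv2.imwrite(f"pics/{n}0.png",im); np.savez(f"{n}0.npz",im=im,d=d)
    c=robot.get_calibration(n); print(n,c["fx"],np.round(np.linalg.inv(np.array(c["camera_from_world"])),3).tolist())
s=robot.sense(); print(s)
E
```

```text
top 428.91831281044705 [[0.008, -0.99, 0.143, 368.204], [-1.0, -0.003, 0.03, -35.76], [-0.029, -0.143, -0.989, 1058.91], [0.0, 0.0, 0.0, 1.0]]
scene 394.4992374919289 [[-0.211, 0.654, -0.727, 1292.537], [0.977, 0.124, -0.173, 149.266], [-0.023, -0.747, -0.665, 800.155], [0.0, 0.0, 0.0, 1.0]]
{'t': 0.1, 'joint_positions': array([-1.20321335,  0.52193771, -0.03630796,  1.59994261,  0.02117825,
        1.02105934, -0.11279343]), 'joint_vel': array([-0.00011647, -0.00165323,  0.00041187, -0.00015317,  0.00066336,
       -0.00049399, -0.00085923]), 'joint_torque': array([ 4.22900586e-03, -9.28484559e+01,  1.98397078e+00, -3.70534587e+01,
        1.81229284e-02,  5.34001272e-03, -8.27866688e-05]), 'ee_pos': array([264.87478889, 565.79415709, 241.79689372]), 'ee_rot': array([-6.82206522e-01, -3.06646906e+00,  1.49317685e-03]), 'force': array([ 0.548661  , -0.51952737,  0.53352814]), 'wrist_torque': array([-0.04591332,  0.00222116,  0.00199463]), 'width': 1.0001515649361024}
```

View pics/top0.png

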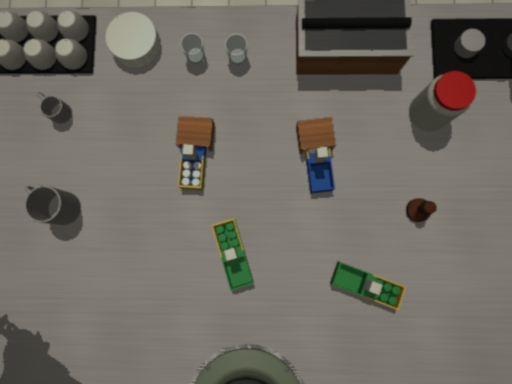

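View pics/scene0.png

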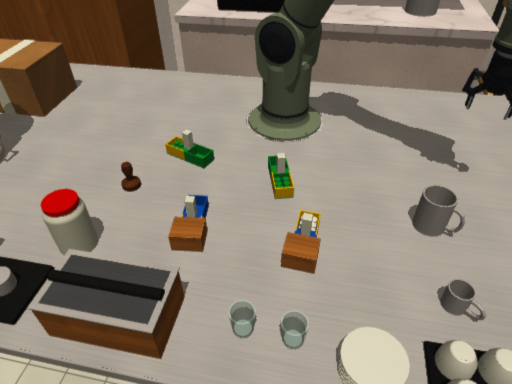

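The top view shows the target, with its empty blue half outside, at about (320,170). Its post is at (322,153) and its cover at (317,134). The other box is at (190,155), and the green look-alikes are at (232,255) and (370,287). Next I'll measure the target.

Run:
```python
from h import *
z=np.load("top0.npz");im=z["im"];d=z["d"];c=robot.get_calibration("top")
cv2.imwrite("pics/top0z.png",cv2.resize(im[100:210,270:370],None,fx=5,fy=5,interpolation=cv2.INTER_NEAREST))
hsv=cv2.cvtColor(im,cv2.COLOR_BGR2HSV)
v,u=np.mgrid[0:384,0:512]; P=world(c,u,v,d)
roi=(u>285)&(u<350)&(v>105)&(v<205)
cov=roi&(abs(P[...,2]-54)<8)&(v<155)&(hsv[...,0]<15)&(hsv[...,1]>100)
post=roi&(P[...,2]>88)&(P[...,2]<112)
blue=roi&(hsv[...,0]>100)&(hsv[...,0]<130)&(hsv[...,1]>120)
for n,m in(("cov",cov),("post",post),("blue",blue)):
    if m.sum()<5: print(n,m.sum());continue
    q=plane(c,u[m],v[m],{"cov":54,"post":100,"blue":40}[n])
    r=cv2.minAreaRect(q[:,:2].astype(np.float32)); print(n,m.sum(),np.median(P[m],0).round(1),q.mean(0).round(1),r)
    e=cv2.minAreaRect(np.stack([u[m],v[m]],-1).astype(np.float32)); print(cv2.boxPoints(e).round(1).tolist())
q=P[roi&(P[...,2]>20)&(P[...,2]<46)&~cov];print(np.median(q,0))
print("counter z",np.median(P[250:300,270:320,2]), "post near z", np.percentile(P[roi][:,2],99))
```

```text
cov 975 [ 644.5 -162.3   53.5] [ 644.6 -162.    54. ] ((644.4805297851562, -161.8433380126953), (70.36277770996094, 83.91230010986328), 7.301290035247803)
[[296.70001220703125, 120.9000015258789], [331.29998779296875, 116.5999984741211], [334.8999938964844, 144.89999389648438], [300.29998779296875, 149.1999969482422]]
post 121 [ 586.9 -169.5   99.2] [ 586.5 -169.3  100. ] ((586.52734375, -169.4020233154297), (25.398130416870117, 25.094200134277344), 6.125433444976807)
[[315.79998779296875, 147.39999389648438], [326.79998779296875, 146.0], [328.1000061035156, 156.89999389648438], [317.20001220703125, 158.1999969482422]]
blue 752 [ 549.3 -175.2    4.8] [ 544.5 -171.7   40. ] ((551.1882934570312, -171.6469268798828), (92.80955505371094, 56.58149719238281), 5.345185279846191)
[[305.8999938964844, 154.5], [329.29998779296875, 151.8000030517578], [333.70001220703125, 189.6999969482422], [310.29998779296875, 192.39999389648438]]
[ 577.25470627 -158.12008669   37.25975777]
counter z -0.4198371853012759 post near z 100.41964675987957
```

View pics/top0z.png

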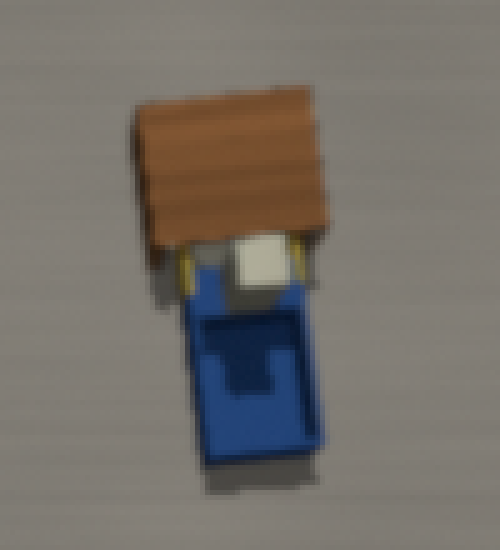

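Emit:
play_rows --pt "1.8 -4.1 0" --pt "1.8 -4.1 0" --pt "1.8 -4.1 0" --pt "1.8 -4.1 0" --pt "1.8 -4.1 0" --pt "1.8 -4.1 0" --pt "1.8 -4.1 0" --pt "1.8 -4.1 0" --pt "1.8 -4.1 0" --pt "1.8 -4.1 0" --pt "1.8 -4.1 0" --pt "1.8 -4.1 0" --pt "1.8 -4.1 0" --pt "1.8 -4.1 0" --pt "1.8 -4.1 0" --pt "1.8 -4.1 0" --pt "1.8 -4.1 0" --pt "1.8 -4.1 0" --pt "0 0 0" --spin '[0.031, 0.031, 0.031, 0.031, 0.031, 0.031, 0.031, 0.031, 0.031, 0.031, 0.031, 0.031, 0.031, 0.031, 0.031, 0.031, 0.031, 0.031, 0]' --fingers '[1, 1, 1, 1, 1, 1, 1, 1, 1, 1, 1, 1, 1, 1, 1, 1, 1, 1, 1]' --squeeze 60

```text
t: 2.48
ee_pos: [589.0, -175.4, 241.6]
ee_rot: [0.183, -3.135, 0.002]
force: [-0.4, 1.1, -0.6]
width: 1.001
```

```bash
cat >> h.py <<'E'
from scipy.spatial.transform import Rotation as R
def wristcal(s):
    c=dict(robot.get_calibration("wrist"))
    T=np.eye(4);T[:3,:3]=R.from_rotvec(s["ee_rot"]).as_matrix();T[:3,3]=s["ee_pos"]
    c["camera_from_world"]=np.linalg.inv(T@np.array(c["mount"])); return c
def jaw(s): 
    y=R.from_rotvec(s["ee_rot"]).as_matrix()[:,1]; return np.degrees(np.arctan2(y[1],y[0]))
E
python3 - <<'E'
from h import *
s=robot.sense();c=wristcal(s);im,d=robot.grab_frame("wrist");cv2.imwrite("pics/w1.png",im);np.savez("w1.npz",im=im,d=d)
print(s["ee_pos"],jaw(s),s["joint_positions"].round(2))
v,u=np.mgrid[0:384,0:512]; P=world(c,u,v,d); hsv=cv2.cvtColor(im,cv2.COLOR_BGR2HSV)
near=(d>0)&(abs(P[...,0]-600)<130)&(abs(P[...,1]+165)<110)
post=near&(P[...,2]>92)&(P[...,2]<108)&(hsv[...,1]<80)
cov=near&(abs(P[...,2]-54)<6)&(hsv[...,0]<15)&(hsv[...,1]>100)
blue=near&(hsv[...,0]>100)&(hsv[...,0]<130)&(hsv[...,1]>120)
for n,m,z in(("post",post,100),("cov",cov,54),("blue",blue,40)):
    if m.sum()<5: print(n,m.sum());continue
    q=P[m][:,:2] if n!="blue" else plane(c,u[m],v[m],40)[:,:2]
    print(n,m.sum(),np.median(P[m],0).round(1),cv2.minAreaRect(q.astype(np.float32)),[int(u[m].min()),int(u[m].max()),int(v[m].min()),int(v[m].max())])
E
```

```text
[ 588.97181834 -175.41173421  241.5588674 ] 96.67310647681037 [ 0.13  0.51  0.1   1.63 -0.05  1.    1.93]
post 793 [ 587.2 -171.3   99.4] ((588.2859497070312, -171.1331329345703), (24.720584869384766, 23.330549240112305), 7.1907477378845215) [243, 270, 163, 192]
cov 4886 [ 644.7 -164.2   53.5] ((645.6055297851562, -164.14146423339844), (71.903564453125, 82.57196807861328), 6.954850196838379) [215, 297, 186, 251]
blue 4483 [ 549.5 -175.8    3.2] ((561.2074584960938, -174.24960327148438), (103.91059875488281, 54.74333190917969), 6.442479133605957) [228, 285, 81, 186]
```

View pics/w1.png

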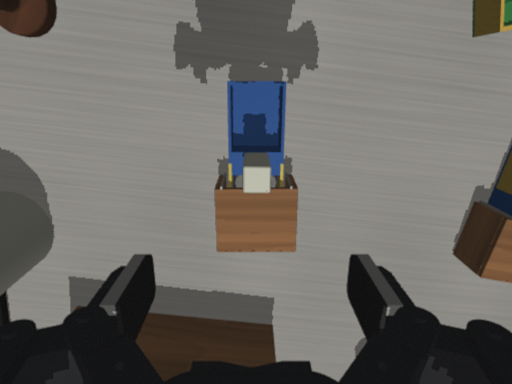

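The wrist view shows the post at (256,178), the cover at (256,218) and the blue half above them. This agrees with the top camera to within 2 mm. Next I'll descend on the post.

Emit:
play_rows --pt "-0.1 0.45 0" --pt "0 0 -4" --pt "0 0 -4" --pt "0 0 -4" --pt "0 0 -2.5" --pt "0 0 -1.6" --pt "0 0 0" --pt "0 0 0" --pt "0 0 0" --pt "0 0 0" --pt "0 0 0" --pt "0 0 0" --pt "0 0 0" --spin '[0.005, 0, 0, 0, 0, 0, 0, 0, 0, 0, 0, 0, 0]' --fingers '[1, 1, 1, 1, 1, 1, 1, 0, 0, 0, 0, 0, 0]' --squeeze 60

```text
t: 4.15
ee_pos: [588.1, -167.7, 81.6]
ee_rot: [-0.196, 3.135, -0.0]
force: [-1.1, -1.2, 6.4]
width: 0.27
```

Emit:
play_rows --pt "-0.8 -0.1 0" --pt "-1.6 -0.2 0" --pt "-1.6 -0.2 0" --pt "-1.6 -0.2 0" --pt "-1.6 -0.2 0" --pt "-1.6 -0.2 0" --pt "-0.8 -0.1 0" --pt "0 0 0" --pt "0 0 0" --spin '[0, 0, 0, 0, 0, 0, 0, 0, 0]' --fingers '[0, 0, 0, 0, 0, 0, 0, 0, 0]'

```text
t: 5.28
ee_pos: [490.7, -179.9, 81.5]
ee_rot: [0.195, -3.134, -0.0]
force: [-7.1, -2.2, 17.1]
width: 0.273
```

Run:
```python
from h import *
s=robot.sense();print(s["ee_pos"],jaw(s),s["joint_positions"].round(2),s["force"],s["width"])
im,d=robot.grab_frame("top")
cv2.imwrite("pics/top1.png",cv2.resize(im[90:300,220:440],None,fx=2.6,fy=2.6))
```

```text
[ 490.69829778 -179.91723806   81.4715047 ] 97.12928437910612 [ 0.2   0.6   0.06  1.99 -0.06  0.55  1.99] [-7.09912491 -2.15878261 17.07847165] 0.2732668626577825
```

View pics/top1.png

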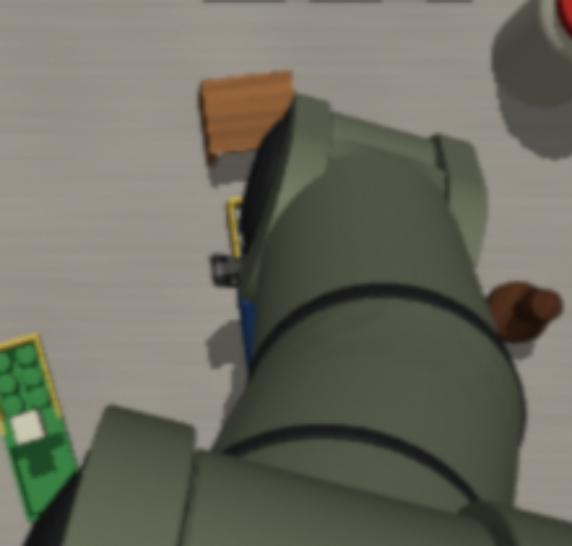

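Emit:
play_rows --pt "0 0 0.4" --pt "0 0 0" --pt "0 0 0" --pt "0 0 0" --pt "0 0 0" --pt "0 0 0" --pt "0 0 0" --pt "0 0 0" --pt "0 0 0" --pt "0 0 0" --pt "0 0 0" --pt "0 0 0" --pt "0 0 0" --pt "0 0 0" --pt "0 0 0" --pt "0 0 0" --pt "0 0 0" --pt "0 0 0" --pt "0 0 0" --pt "0 0 0" --spin '[0, -0.08, -0.17, -0.17, -0.17, -0.17, -0.17, -0.17, -0.17, -0.17, -0.17, -0.17, -0.17, -0.17, -0.17, -0.17, -0.17, -0.17, -0.17, -0.17]' --fingers '[0, 0, 0, 0, 0, 0, 0, 0, 0, 0, 0, 0, 0, 0, 0, 0, 0, 0, 0, 0]'

```text
t: 7.82
ee_pos: [491.6, -179.1, 85.0]
ee_rot: [-3.135, -0.19, 0.001]
force: [-0.4, 0.8, -3.6]
width: 0.272
```

Emit:
play_rows --pt "0 0 0" --pt "0 0 0" --pt "0 0 0" --spin '[0, 0, 0]' --fingers '[0, 0, 0]'

```text
t: 8.2
ee_pos: [491.9, -179.4, 85.3]
ee_rot: [-3.135, -0.202, -0.0]
force: [0.3, 0.1, -2.1]
width: 0.27
```

Run:
```python
from h import *
s=robot.sense();print(s["t"],s["ee_pos"],jaw(s),s["joint_positions"].round(2),s["force"],s["width"])
for n in("scene","wrist"):
    c=wristcal(s) if n=="wrist" else robot.get_calibration(n)
    im,d=robot.grab_frame(n); cv2.imwrite(f"pics/{n}2.png",im);np.savez(f"{n}2.npz",im=im,d=d)
```

```text
8.2 [ 491.94969671 -179.44212888   85.33716429] -82.613437649715 [-0.35  0.82  0.88  2.02 -0.94  0.78 -0.33] [ 0.25881022  0.13775431 -2.06073636] 0.2696060239596202
```

View pics/scene2.png

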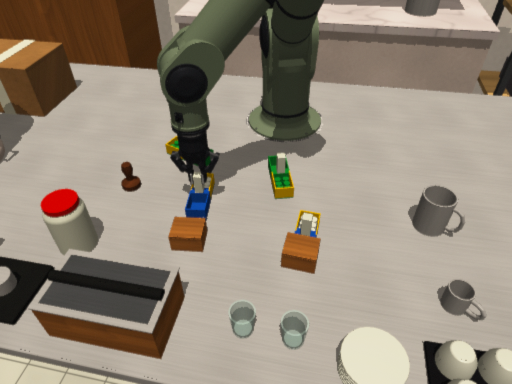

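View pics/wrist2.png

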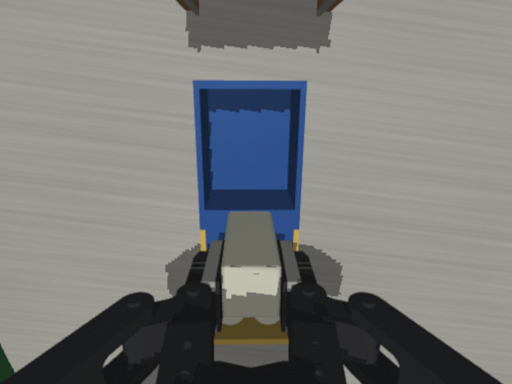

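The box is turned: its blue end now faces the cover. In the wrist view its front edge runs from (194,84) to (306,84), and the mouth corners are at about (190,5) and (330,5). Next I'll measure how well it lines up.

```bash
python3 - <<'E'
from h import *
s=robot.sense();c=wristcal(s);z=np.load("wrist2.npz");im=z["im"];d=z["d"]
v,u=np.mgrid[0:384,0:512];P=world(c,u,v,d);hsv=cv2.cvtColor(im,cv2.COLOR_BGR2HSV)
b=(hsv[...,0]>100)&(hsv[...,0]<130)&(hsv[...,1]>120)
rim=b&(d>0)&(v<100)&(P[...,2]>34);print("rim z",np.median(P[rim][:,2]),rim.sum())
# rim left/right outer edges
L=[];Rr=[]
for r in range(90,215,5):
    cc=np.where(b[r])[0];L.append((cc.min(),r));Rr.append((cc.max()+1,r))
for zz in (42,44):
    for e in(L,Rr):
        q=plane(c,*np.array(e).T,zz)[:,:2];f=np.polyfit(q[:,0],q[:,1],1);print(zz,np.degrees(np.arctan(f[0])),np.polyval(f,600),np.polyval(f,491.95))
w=(hsv[...,0]<15)&(hsv[...,1]>100)&(v<30)
for m in(w&(u<256),w&(u>256)): print(m.sum(),u[m].min(),u[m].max(),v[m].max(),P[m&(d>0)].min(0).round(1),P[m&(d>0)].max(0).round(1))
E
python3 - <<'E'
import cv2
im=cv2.imread("pics/wrist2.png");cv2.imwrite("pics/w2z.png",cv2.resize(im[0:100,160:360],None,fx=4,fy=4))
E
```

```text
rim z 43.822966535086664 1041
42 7.148740206986564 -137.43678335173132 -150.98847387692928
42 7.1744628207044565 -193.90316602466584 -207.50413081233202
44 7.148740206986519 -137.76398066154144 -151.31567118673934
44 7.174462820704522 -193.58391166444045 -207.18487645210672
62 177 197 9 [ 606.1 -134.4    1.8] [ 611.4 -127.3   24.6]
68 318 341 10 [ 615.8 -209.5    1.8] [ 619.9 -201.3   27.8]
```

View pics/w2z.png

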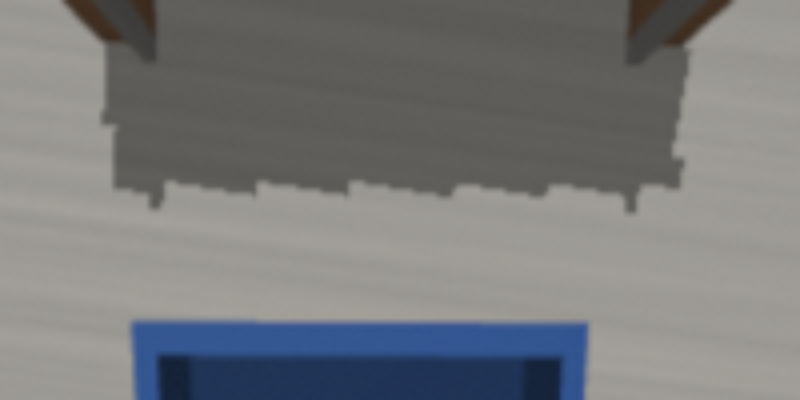

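Run:
```python
from h import *
s=robot.sense();c=wristcal(s);z=np.load("wrist2.npz");d=z["d"]
for p in[(198.7,15.5),(317,16.2),(187,10.5),(331,10.7)]:
    print(p,plane(c,*p,0).round(1), plane(c,*p,0)[:2]@np.array([[.9925,-.122],[.122,.9925]]))
v,u=np.mgrid[0:384,0:512];P=world(c,u,v,d)
for r in (1,5,9,13):
    print(r,[(int(k),P[r,k].round(0).astype(int).tolist()) for k in list(range(176,204,4))+list(range(312,342,4))])
```

```text
(198.7, 15.5) [ 604.2 -134.9    0. ] [ 583.21137648 -207.63259188]
(317, 16.2) [ 612.6 -203.1   -0. ] [ 583.2488447 -276.3552711]
(187, 10.5) [ 605.9 -128.     0. ] [ 585.76961777 -200.97759516]
(331, 10.7) [ 616.5 -210.6    0. ] [ 586.15452717 -284.26072085]
1 [(176, [610, -121, 0]), (180, [606, -129, 23]), (184, [605, -133, 34]), (188, [605, -135, 34]), (192, [607, -134, 22]), (196, [610, -134, 8]), (200, [612, -135, 0]), (312, [620, -199, -1]), (316, [620, -201, -1]), (320, [618, -202, 12]), (324, [616, -202, 23]), (328, [614, -202, 32]), (332, [613, -203, 37]), (336, [616, -208, 25]), (340, [616, -209, 25])]
5 [(176, [608, -122, 1]), (180, [608, -124, 0]), (184, [606, -129, 13]), (188, [604, -133, 26]), (192, [605, -135, 23]), (196, [608, -134, 8]), (200, [610, -135, 0]), (312, [618, -199, 1]), (316, [618, -202, 0]), (320, [616, -202, 10]), (324, [614, -202, 24]), (328, [613, -203, 28]), (332, [616, -208, 16]), (336, [616, -210, 15]), (340, [620, -215, 0])]
9 [(176, [606, -122, -1]), (180, [606, -124, 0]), (184, [606, -127, 2]), (188, [606, -129, 2]), (192, [605, -134, 16]), (196, [606, -135, 8]), (200, [608, -135, -1]), (312, [616, -200, 0]), (316, [616, -202, -1]), (320, [614, -202, 12]), (324, [572, -170, 217]), (328, [616, -208, 4]), (332, [618, -211, -2]), (336, [618, -213, -1]), (340, [618, -216, 0])]
13 [(176, [604, -122, 0]), (180, [604, -124, 0]), (184, [604, -127, 1]), (188, [605, -128, -2]), (192, [605, -131, -1]), (196, [605, -134, 5]), (200, [605, -136, 1]), (312, [614, -200, 0]), (316, [614, -202, -1]), (320, [613, -203, 7]), (324, [615, -207, -1]), (328, [615, -209, 0]), (332, [616, -212, -1]), (336, [616, -214, -1]), (340, [616, -216, 1])]
```

Emit:
play_rows --pt "0.05 -0.42 0" --pt "0 0 -0.3" --pt "1 0.12 0" --pt "1.5 0.18 0" --pt "1.5 0.18 0" --pt "1 0.12 0" --pt "1 0.13 0" --pt "0 0 0" --pt "0 0 0" --spin '[-0.003, 0, 0, 0, 0, 0, 0, 0, 0]' --fingers '[0, 0, 0, 0, 0, 0, 0, 0, 0]'

```text
t: 9.43
ee_pos: [552.1, -176.5, 82.3]
ee_rot: [-3.136, -0.194, 0.0]
force: [0.5, 0.6, -2.3]
width: 0.268
```

Run:
```python
from h import *
s=robot.sense();print(s["t"],s["ee_pos"],jaw(s),s["force"],s["wrist_torque"],s["width"])
im,d=robot.grab_frame("wrist"); cv2.imwrite(f"pics/wrist3.png",im)
```

```text
9.425 [ 552.08118955 -176.51008136   82.26669052] -82.93398628243814 [ 0.45175532  0.58267547 -2.31094602] [-0.00851579  0.00730937 -0.03134702] 0.2677215387691658
```

View pics/wrist3.png

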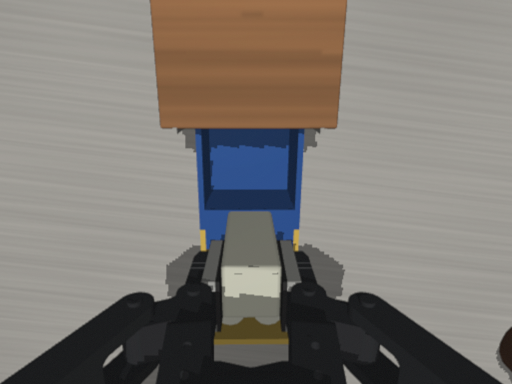

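The box has entered the cover and is centred: the cover spans columns 161–337 and the box 197–302. I'll continue to just short of the back wall.

Emit:
play_rows --pt "1 0.12 -0.1" --pt "1 0.12 0" --pt "1 0.12 0" --pt "0.6 0.08 0" --pt "0 0 0" --pt "0 0 0" --spin '[0, 0, 0, 0, 0, 0]' --fingers '[0, 0, 0, 0, 0, 0]'

```text
t: 10.22
ee_pos: [589.5, -172.0, 81.6]
ee_rot: [3.135, 0.195, 0.002]
force: [2.6, -0.5, 5.2]
width: 0.269
```

Emit:
play_rows --pt "0.15 0.02 0" --pt "0 0 0" --spin '[0, 0]' --fingers '[0, 0]'

```text
t: 10.48
ee_pos: [589.8, -172.0, 81.5]
ee_rot: [-3.136, -0.194, 0.001]
force: [-3.1, -0.1, 8.6]
width: 0.272
```

Emit:
play_rows --pt "0.15 0.02 0" --pt "0 0 0" --spin '[0, 0]' --fingers '[0, 0]'

```text
t: 10.72
ee_pos: [590.9, -171.9, 81.6]
ee_rot: [-3.136, -0.193, 0.002]
force: [-6.5, 0.6, 9.8]
width: 0.272
```

Emit:
play_rows --pt "0.15 0.02 0" --pt "0 0 0" --pt "0 0 0" --spin '[0, 0, 0]' --fingers '[0, 0, 0]'

```text
t: 11.1
ee_pos: [592.3, -171.7, 81.6]
ee_rot: [-3.136, -0.193, 0.002]
force: [-5.2, -0.1, 10.2]
width: 0.272
```

Emit:
play_rows --pt "0.15 0.02 0" --pt "0 0 0" --pt "0 0 0" --spin '[0, 0, 0]' --fingers '[0, 0, 0]'

```text
t: 11.48
ee_pos: [593.1, -171.8, 81.5]
ee_rot: [-3.135, -0.193, 0.004]
force: [-11.7, -0.1, 13.6]
width: 0.271
```

Emit:
play_rows --pt "0.15 0.02 0" --pt "0 0 0" --pt "0 0 0" --spin '[0, 0, 0]' --fingers '[0, 0, 0]'

```text
t: 11.85
ee_pos: [593.2, -171.9, 81.6]
ee_rot: [-3.135, -0.192, 0.007]
force: [-22.1, -0.2, 21.6]
width: 0.265
```

```bash
cat > m.py <<'E'
from h import *
import sys
s=robot.sense();c=wristcal(s);print(s["t"],s["ee_pos"],jaw(s),s["force"],s["width"])
im,d=robot.grab_frame("wrist"); cv2.imwrite(sys.argv[1],im);np.savez("m.npz",im=im,d=d)
v,u=np.mgrid[0:384,0:512];P=world(c,u,v,d);hsv=cv2.cvtColor(im,cv2.COLOR_BGR2HSV)
a=np.array([.9925,.122])
near=(d>0)&(abs(P[...,0]-600)<130)&(abs(P[...,1]+165)<110)
cov=near&(abs(P[...,2]-54)<5)&(hsv[...,0]<15)&(hsv[...,1]>100)
post=near&(P[...,2]>92)&(P[...,2]<108)&(hsv[...,1]<60)&(hsv[...,2]>140)
for n,m in(("cov",cov),("post",post)):
    if m.sum()<5: continue
    q=P[m][:,:2]; t=q@a; l=q@np.array([-.122,.9925]); print(n,m.sum(),"z",np.median(P[m][:,2]).round(1),"axial",np.percentile(t,[1,99]).round(1),"lat",np.percentile(l,[1,99]).round(1),cv2.minAreaRect(q.astype(np.float32)))
E
python3 m.py pics/w4.png
```

```text
11.85 [ 593.20886207 -171.91553683   81.56129359] -82.99917520535509 [-22.11279753  -0.24267189  21.58554875] 0.2654712170527394
cov 25717 z 53.6 axial [587.5 656.1] lat [-282.3 -201.1] ((646.1934814453125, -163.99301147460938), (70.52719116210938, 83.51292419433594), 6.996012210845947)
post 1508 z 100.0 axial [568.5 580.9] lat [-254.2 -232.3] ((600.2933349609375, -171.56837463378906), (13.480340957641602, 28.56527328491211), 10.226181030273438)
```

View pics/w4.png

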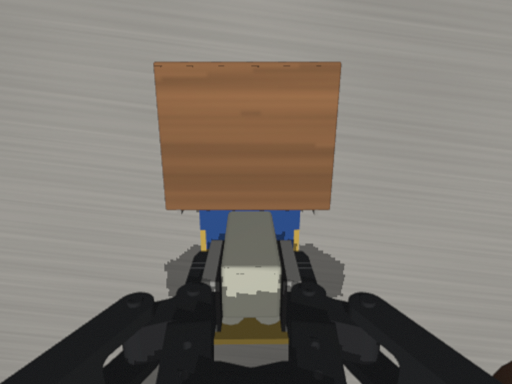

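The axial force rose to 22 N with no further motion, so the box is against the back wall, where the geometry predicts. I'll ease off, release and lift.

Emit:
play_rows --pt "-0.1 -0.01 0" --pt "0 0 0" --pt "0 0 0" --pt "0 0 0" --pt "0 0 0" --pt "0 0 0" --pt "0 0 3" --pt "0 0 4" --pt "0 0 5" --pt "0 0 5" --pt "0 0 0" --pt "0 0 0" --spin '[0, 0, 0, 0, 0, 0, 0, 0, 0, 0, 0, 0]' --fingers '[0, 0.6, 1, 1, 1, 1, 1, 1, 1, 1, 1, 1]'

```text
t: 13.4
ee_pos: [594.9, -170.7, 250.9]
ee_rot: [-3.135, -0.195, 0.0]
force: [0.9, 0.0, -0.6]
width: 0.998
```

```bash
python3 m.py pics/w5.png
python3 - <<'E'
from h import *
im,d=robot.grab_frame("scene");cv2.imwrite("pics/s5.png",cv2.resize(im[130:290,120:370],None,fx=3,fy=3))
E
```

```text
13.4 [ 594.89256365 -170.74629582  250.91509837] -82.89588190353228 [ 0.91370172  0.01771563 -0.64879061] 0.9982911029187419
cov 6361 z 53.6 axial [587.5 655.6] lat [-282.3 -201.3] ((646.2832641601562, -164.1956024169922), (68.59857177734375, 82.79395294189453), 7.114323616027832)
post 649 z 99.5 axial [558.4 580.4] lat [-253.9 -231.1] ((594.7200317382812, -171.383056640625), (22.516782760620117, 23.059288024902344), 6.491831302642822)
```

View pics/w5.png

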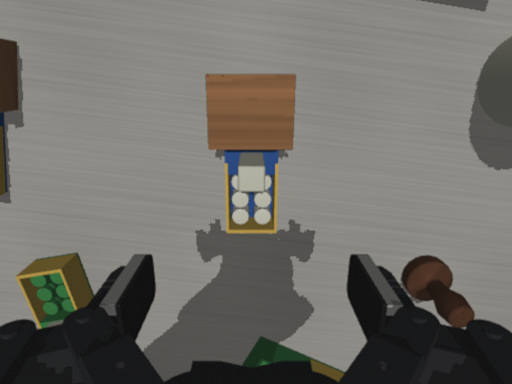

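View pics/s5.png

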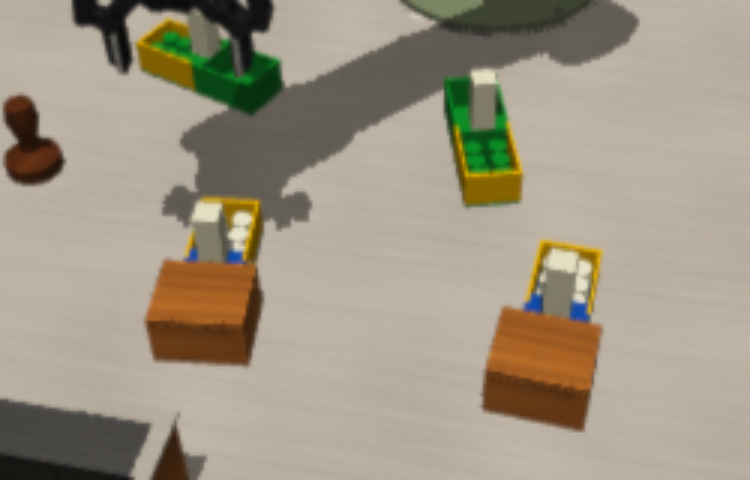

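```bash
python3 -c "
from plant import robot
print(robot.finish_job(), robot.sense()['t'])"
```

```text
the job is handed in; nothing more can be done
the job is handed in; nothing more can be done
```

The box is turned round and fully home in its own cover. Its empty blue half is inside and the yellow half with the tablets is outside. I gripped it by the post, slid it out, turned it half a circle about 4 mm clear of the counter, and slid it back in. I then let go, lifted clear and handed the job in at about 13.5 s.

- **Seating:** while pushing home, the force rose to 22 N with no further movement, so it was against the back wall. After release, the wrist camera put the box's middle about 16.5 mm outside the mouth; 17 mm is fully home.
- **Standing and alignment:** the post top measured 99.5 mm above the counter, so the box stands flat. Its yaw is within about 0.6° of the cover's.
- **Surroundings:** the gripper is open and well above the box. The other box and the green look-alikes look undisturbed in the last pictures, though I did not measure them.
- **Disagreements:** the top and wrist cameras differed by about 2 mm on the cover's position, so I aligned using the wrist camera alone. The gripper closed about 3.5 mm off the post's measured centre, moving the box sideways within the cover's clearance. I corrected that by 4.2 mm before inserting it.

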